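# Set the heater dial and hold the heater up to the flask

### The arm

A 6-joint arm with a two-finger parallel gripper is mounted at the origin on the work surface. World frame = base frame: x ahead of the robot, y to its left, z up, the work surface at z = 0. Lengths are in mm, angles in rad, forces in N, time in s.
With the tool pointing down it reaches from about 350 to 975 mm from the base axis. Payload 7.1 kg.
Tool frame: the origin (TCP) lies between the finger pads; the fingertips stand 17 mm ahead of it and the grasp point (between the pads) lies 2 mm behind it (tip_reach is the y of the fingertips in the tool frame, in mm); y points along the fingers, x is the direction in which the jaws open and shut, and the axes are right-handed (so a half turn about y gives the same grasp; the last joint's range is limited). The gripper opens to 88 mm and grips with 3 to 60 N. Pads are 20 mm wide; open, the fingers measure 115 mm over their backs; the gripper's body (75 mm by 178 mm) begins 61 mm behind the grasp point.
Start: joints at [1.275, 0.423, 1.63, -0, 1.089, -0.019], TCP at [170.768, 601.202, 239.675] pointing down, gripper open.
Joint ranges: [-3, 3], [-0.9, 2.11], [0.09, 2.58], [-1.31, 4.45], [0.11, 2.69], [-2.54, 2.54]. Speed limits (rad/s): [2.39, 2.39, 3.01, 3.14, 3.14, 3.14].

### API

Orientations are given as a rotation vector (axis times angle).
In Python, from workcell import get_obs, get_image, camera_model, close_job, silhouettes, tip_of, tip_reach gives the robot as it stands. The module is installed in compiled form; this text tells all that it offers.
- The arm moves only by the tool arm_command, never from a script. Its argument "targets" is a list of rows, each a list of 4 numbers: the shift along the tool's x, y, z in mm, then the turn about the tool's y in rad. A call has 1 to 20 rows; each row shifts and turns the commanded pose from where the row before left it, along the tool's axes as they then stand; what a row does not reach is not made up. A row lasts 1/12 s, in which the tool goes at most 41.7 mm and 7.16 degrees, less where a joint would pass 70% of its speed; a pose out of reach is approached as far as the arm can. A call is refused whole if a number of a shift passes 41.7 or a number of a turn 0.125, either way. A call with a gripper value outside its range is refused whole. "gripper" is the opening in per cent of the stroke, from 0 (shut) to 100 (fully open), set as the call begins (left out, the last holds). The fingers move at their own pace and stop on an object; the grip force is fixed at half the most. Time passes only in rows, so rows that do not move let the fingers close. It gives the time, the measured TCP pose, the force and the opening at its end, in the units of the state.
- get_obs(): the state, without advancing time (a new reading comes with each control period).
- get_image(name): name is "scene" or "top" or "wrist"; returns the picture (400x640x3 uint8, blue, green, red); there is no depth.
- camera_model(name): a dict with "mtx" (3x3 intrinsics, pixels), "position" and "orientation" of the camera in the world. Camera axes: x right, y up, looking along -z (the intrinsics and any distortion apply to the point x, -y, -z); pixel columns grow to the right and rows downward; lengths in mm; the calibration is good to about 2 mm. A picture is of the moment at which its call begins: read the wrist's pose just before it. camera_model takes no time and is no camera call; for the wrist camera it gives the pose at the moment of the call.
- close_job(): hands the job in, once; it reports no verdict.
Trained networks look in the newest picture that a camera, given by its name, has taken for a name from the list of things; names that differ only in an ending like _2 or _b are one class to them, and where a whole thing is asked for, a point or a joint stands for the part that bears it (a point fixed in the world has none). Each returns a list of dicts, best first, with "conf" (0 to 1); they miss things now and then, are a little off and sometimes report something else, mostly with a low value. They report only what shows in the picture. A call takes as long as a camera call.
- silhouettes(camera, thing): "pixels" (400x640 bool, what is visible of it) and "at" ([column, row] in pixels, amid what is visible of it).
- tip_of(camera, thing): "at" ([column, row] in pixels: a listed point, or the origin of a listed thing).
The state is a dict: "t": time; "qpos": joint angles; "qvel": joint speeds; "joint_torque": joint torques, N m; "ee_pos": TCP position; "orientation": TCP orientation; "ft_force": force on the tool from outside, world axes, zero at the start; "moment": the same for the moment, N m; "width": finger opening in mm.
Only numpy, scipy, OpenCV 4.12 (cv2) and the standard library are available. Lean on these libraries where they do the work, as an engineer would, in place of code of your own. Each camera call takes 0.05 s, during which the arm holds its last target. There are 200 camera calls.

### The job

First turn the dial on the heater's power controller until its pointer line is at the raised mark on the ring around it. Then swing the cam lever of the flask stand up until the heater is at its highest point under the flask, and finish while still holding the lever there in the gripper: it is sprung and drops the heater when let go. Keep the dial at its mark, and leave the cork ring, the amber bottle and the amber jar where they are.

Things in the scene. Friction and masses are not known exactly. Their poses are not given: they have to be found in the camera images.
- controller: Beige power controller box, 130 x 150 x 60 mm high, fixed on the bench. Origin: centre of its underside, straight under the dial's axis; z up. The thin black ticks on its top are only the printed scale.
- dial_grip (a point): On the upright axis of the controller's black dial, 92 mm above the bench. Round skirt 56 mm across, top at 72 mm; on it a grip bar 46 mm long, 12 mm thick, from 72 to 104 mm height, pinched from above across its thickness. A white line on its top runs from the middle to the pointer end. Axes turn with the dial: x along the bar, pointer end at -x. Turns either way (0.04 N m), stays where left.
- dial_pointer (a point): Where the dial's pointer line aims: point 35 mm from the dial's axis beyond the pointer end, 72 mm above the bench; turns with the dial.
- set_mark (a point): Point above the wedge-shaped raised mark on the aluminium ring round the dial, 35 mm from the dial's axis, 72 mm above the bench: dial_pointer lies here when the dial is set. Ring: 33 to 42 mm radius, 4 mm high; mark: 34 to 50 mm radius, 7 mm high, its height over the box top. The mark's place round the dial varies; it does not turn with the dial.
- dial (a joint): Angle of the dial, rad, growing clockwise seen from above; no stops nearby. The mark is always about 0.7 to 2.1 rad clockwise of the start.
- rig: Flask stand, fixed on the bench. Origin: bench level, below the cam lever's axis, 148 mm to +y of lever_pivot; same axes as lever_pivot. Steel base plate 220 x 250 mm. Heater (top 194 mm high at rest) and flask above it (to 315 mm) centred at x 0, y 20 mm; thin upright rod 337 mm high at x 85, y 115 mm, with an arm to the flask's neck at 272 mm. Keep clear of these.
- lever_pivot (a point): Fixed point of the flask stand on the cam lever's axis, level with the middle of the lever's grip, 70 mm above the bench. Axes are the stand's: z up; x away from where the lever points at rest (roughly away from the robot); y along the lever's axis to the stand. On that side: the lever's flat arm (36 to 44 mm from here), blue lift housing, beige heater (120 mm across, from 108 mm), flask.
- lever_grip (a point): Middle of the cam lever's grip, a black round bar of 20 mm diameter, 72 mm long along the lever's axis (y), at the end of the lever's flat steel arm. At lever angle a it lies at lever_pivot + 110 mm * (-cos a, 0, sin a) in lever_pivot's axes. Pinched from above across its diameter it can turn between the fingers, so the gripper may stay upright all the way.
- cam_lever (a joint): Angle of the cam lever, rad: 0 at rest, level, pointing to the stand's -x (roughly to the robot); grows as it swings up; 1.57 straight up, where the heater is highest; beyond that the heater sinks again; stop at 2.5. A spring and the heater's weight push it back to 0 from everywhere, with about 2 to 4.5 N at the grip.
- heater_lift (a joint): Height of the heater above its lowest place, m: 24 mm * sin(lever angle), so 0 at rest and at most 0.024. The heater is the beige round pot on an aluminium plate under the flask.
- cork_ring: Cork flask ring, 90 mm across and 30 mm high, lying on the bench before the stand; leave it alone. Origin: centre of its underside.
- amber_bottle: Small amber bottle with a black cap, 42 mm across and 85 mm high, behind the controller; leave it alone. Origin: centre of its underside, z along it.
- amber_jar: Small amber jar with a black cap, 52 mm across and 60 mm high, behind the controller; leave it alone. Origin: centre of its underside, z along it.

How it is judged (in metres and radians):
On the way, in this order (a step that is already met when the one before it is completed fails the run):
1. the dial's pointer is at the mark (within 6 mm at 35 mm radius, about 10 degrees) (horizontal distance between dial_pointer and set_mark below 0.006 m), for 0.3 s.
2. the fingers hold the cam lever at its highest lift (within about 8.5 degrees of straight up), the dial still at its mark (value of joint cam_lever between 1.42 and 1.72 rad and contact force between the fingers and cam_lever above 1 N and horizontal distance between dial_pointer and set_mark below 0.006 m), for 0.3 s.
At the end, for the whole second after the job is handed in: The fingers hold the cam lever, still and with more than 1 N, at 1.42 to 1.72 rad (highest lift at 1.57), and the dial's pointer is within 6 mm of the mark (all of step 2 and velocity of joint cam_lever between -0.2 and 0.2 rad/s); the arm keeps its last pose, push and grip.
It fails at once if a bystander (cork ring, amber bottle, amber jar) is moved by more than 25 mm (distance of any of cork_ring, amber_bottle, amber_jar from where it was at the start of the episode above 0.025 m).
It also fails if it takes over 67 s, if anything falls off the work surface, if the arm or the gripper's body presses on something with over 40 N, if the wrist force passes 120 N, or if a joint passes its speed limit or range.

## Working session

There is one attempt and no reset: what is moved stays moved. The work goes in short steps, Python scripts to look and compute and a tool call to move; the robot and the scene stay as the last step left them, time stands still between calls to the robot, and variables do not carry over. Pictures are saved under pics/ and viewed, about 8 in all and at most 12, crops included, and the job is handed in when it is done.

Besides the shell and the picture viewer there is one more tool, called after ">>>" as name(argument=value, ...), one argument or row to a line, values as JSON. arm_command: Moves the arm, as the interface text tells. Its arguments: {"type":"object","properties":{"targets":{"type":"array","items":{"type":"array","items":{"type":"number"}}},"gripper":{"type":"number"}},"required":["targets"]}

```bash
mkdir -p pics
cat > h.py <<'E'
import numpy as np, cv2
from scipy.spatial.transform import Rotation as R
from workcell import *
def cam(name):
    m=camera_model(name); return m
def rot(o):
    o=np.array(o,float)
    return R.from_rotvec(o).as_matrix() if o.shape==(3,) else (o if o.shape==(3,3) else R.from_quat(o).as_matrix())
def ray(m,px):
    K=np.array(m['mtx'],float); d=np.zeros(5)
    if m.get('distortion') is not None: d=np.array(m['distortion'],float)
    u=cv2.undistortPoints(np.array([[px]],float),K,d)[0,0]
    return np.array(m['position'],float), rot(m['orientation'])@np.array([u[0],-u[1],-1])
def atz(m,px,z):
    p,d=ray(m,px); return p+d*(z-p[2])/d[2]
def proj(m,P):
    c=rot(m['orientation']).T@(np.array(P,float)-np.array(m['position'],float)); v=np.array(m['mtx'],float)@np.array([c[0],-c[1],-c[2]]); return v[:2]/v[2]
E
python3 - <<'E'
from h import *
np.set_printoptions(precision=1,suppress=True)
o=get_obs(); print(o)
Z=dict(controller=0,dial_grip=92,dial_pointer=72,set_mark=72,rig=0,lever_pivot=70,lever_grip=70,cork_ring=0,amber_bottle=0,amber_jar=0)
ims=[]
for c in ('top','scene'):
    im=get_image(c); ims.append(im); m=camera_model(c)
    print(c,{k:v for k,v in m.items()})
    for n,z in Z.items():
        for r in tip_of(c,n)[:2]:
            print(n,round(r['conf'],2),np.array(r['at']),atz(m,r['at'],z))
    cv2.imwrite(f'pics/{c}0.png',im)
E
```

```text
{'t': 0.0, 'qpos': array([ 1.3,  0.4,  1.6,  0. ,  1.1, -0. ]), 'qvel': array([ 0., -0., -0., -0.,  0., -0.]), 'joint_torque': array([  0. , -54.5, -27.4,   0.1,   0. ,  -0. ]), 'ee_pos': array([170.6, 600.7, 238.9]), 'orientation': array([-1.3, -1. ,  1. ]), 'ft_force': array([-0.6, -0.4,  0.6]), 'moment': array([ 0. , -0.1, -0. ]), 'width': 87.77967222771285}
top {'mtx': array([[424.3,   0. , 316. ],
       [  0. , 424.3, 208.9],
       [  0. ,   0. ,   1. ]]), 'position': array([ 384.7,  -67. , 1154. ]), 'orientation': array([ 0.1, -0.1, -1.6])}
controller 0.66 [364.3 205.1] [ 568.4 -172.8    0. ]
dial_grip 0.79 [364.5 199.3] [ 568.6 -165.1   92. ]
dial_pointer 0.67 [352.8 205.3] [ 556.3 -136.7   72. ]
set_mark 0.76 [353.8 195.6] [ 581.7 -139.4   72. ]
rig 0.98 [234.6 210.3] [552.5 184.6   0. ]
lever_pivot 0.69 [287.5 202.2] [564.1  32.3  70. ]
lever_pivot 0.18 [353.5 210.6] [ 542.8 -138.5   70. ]
lever_grip 0.82 [284.7 243. ] [458.4  37.6  70. ]
cork_ring 0.65 [212.9 272.8] [381.5 237.5   0. ]
amber_bottle 0.6 [395.8 163. ] [ 687.4 -261.5    0. ]
amber_jar 0.72 [365.9 155. ] [ 71
[... 170 characters left out ...]
. ]]), 'position': array([1173.8,  181.1,  635.5]), 'orientation': array([0.6, 0.8, 1.8])}
controller 0.72 [268.3 220.8] [ 566.2 -163.3    0. ]
dial_grip 0.86 [262.2 190.4] [ 567.9 -170.2   92. ]
dial_grip 0.42 [282.1 197. ] [ 573.4 -118.9   92. ]
dial_pointer 0.74 [277.7 196.5] [ 553.3 -140.    72. ]
set_mark 0.53 [273.7 206.9] [ 589.7 -133.    72. ]
rig 0.73 [263.7 190. ] [ 462.4 -226.8    0. ]
rig 0.59 [413.9 256.4] [557.4 185.1   0. ]
lever_grip 0.62 [363.7 186.2] [442.2  33.8  70. ]
amber_bottle 0.88 [203.7 245.6] [ 690.8 -261.8    0. ]
amber_bottle 0.26 [414.4 254.4] [551.1 185.2   0. ]
amber_jar 0.84 [236.9 262.8] [ 709.5 -167.9    0. ]
amber_jar 0.16 [366.7 189. ] [360.7  26.3   0. ]
```

Run:
```python
import cv2,numpy as np
a=cv2.imread('pics/top0.png')[120:300,180:440]; a=cv2.resize(a,None,fx=3,fy=3,interpolation=cv2.INTER_CUBIC)
cv2.imwrite('pics/topc.png',a)
```

```text
(no output)
```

View pics/topc.png

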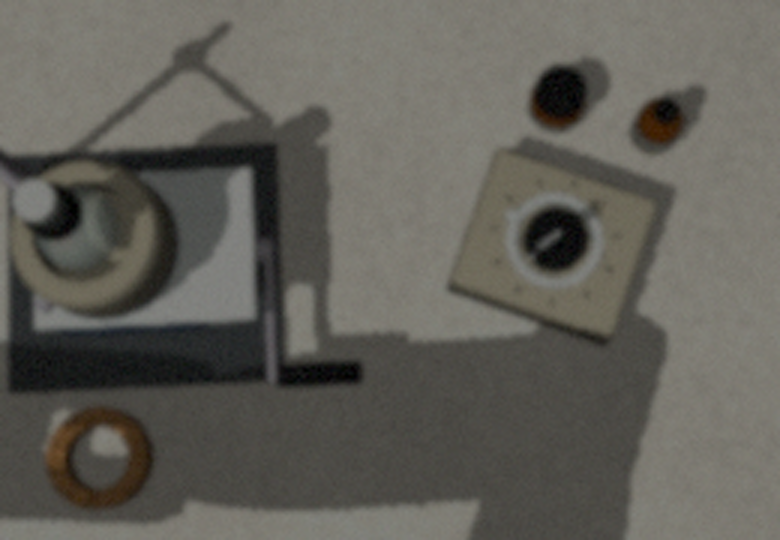

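View pics/scene0.png

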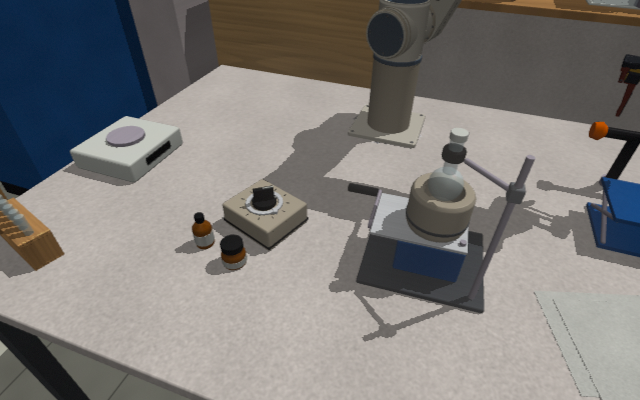

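```bash
cat >> h.py <<'E'
def go(target,ang=None,note=''):
    o=get_obs(); M=rot(o['orientation']); d=M.T@(np.array(target,float)-o['ee_pos'])
    a=np.degrees(np.arctan2(M[1,0],M[0,0]))
    print(note,'tcp',o['ee_pos'].round(1),'tool y',M[:,1].round(3),'x heading deg',round(a,1),'shift tool',d.round(1),'rows',round(np.linalg.norm(d)/41.7,1),'q',o['qpos'].round(3),'F',o['ft_force'].round(1),'w',round(o['width'],1),'t',o['t'])
E
python3 - <<'E'
from h import *
go([540,-165,340])
E
```

```text
tcp [170.8 601.2 239.7] tool y [ 0.  0. -1.] x heading deg 74.1 shift tool [-636.1 -100.3 -564.6] rows 20.5 q [ 1.275  0.423  1.63   0.     1.089 -0.019] F [-0.6 -0.3  0.8] w 87.8 t 1.1
```

>>> arm_command(
  targets=[
    [0,-33,0,0],
    [0,-34,0,0],
    [0,-33,0,0],
    [-30,0,-27,0],
    [-30,0,-27,0],
    [-30,0,-27,0],
    [-30,0,-27,0],
    [-30,0,-27,0],
    [-30,0,-27,0],
    [-30,0,-27,0],
    [-30,0,-27,0],
    [-30,0,-27,0],
    [-30,0,-27,0],
  ],
  gripper=100,
)

```text
t: 2.18
ee_pos: [348.8, 237.1, 340.0]
orientation: [-1.327, -1.004, 1.003]
ft_force: [0.5, 1.3, 0.2]
width: 88.0
```

>>> arm_command(
  targets=[
    [-30,0,-27,0],
    [-30,0,-27,0],
    [-30,0,-27,0],
    [-30,0,-27,0],
    [-30,0,-27,0],
    [-30,0,-27,0],
    [-30,0,-27,0],
    [-30,0,-27,0],
    [-30,0,-27,0],
    [-30,0,-27,0],
    [-30,0,-27,0],
    [0,0,0,0.12],
    [0,0,0,0.12],
    [0,0,0,0.12],
    [0,0,0,0.12],
    [0,0,0,0.12],
    [0,0,0,0.12],
    [0,0,0,0.12],
  ],
)

```text
t: 3.68
ee_pos: [544.0, -159.8, 339.7]
orientation: [-1.542, -0.351, 0.351]
ft_force: [-0.5, -0.5, 0.2]
width: 87.9
```

Run:
```python
from h import *
np.set_printoptions(precision=1,suppress=True)
go([568,-167,240])
m=camera_model('wrist'); im=get_image('wrist')
print(m['position'])
for n,z in dict(dial_grip=92,dial_pointer=72,set_mark=72,controller=0,amber_jar=0,amber_bottle=0).items():
    for r in tip_of('wrist',n)[:2]:
        print(n,round(r['conf'],2),np.array(r['at']),atz(m,r['at'],z))
cv2.imwrite('pics/w1.png',im)
```

```text
tcp [ 544.  -159.8  339.7] tool y [-0.  0. -1.] x heading deg 25.7 shift tool [ 18.5  99.7 -16.9] rows 2.5 q [-0.3  0.2  1.7 -0.   1.2 -0.8] F [-0.5 -0.5  0.2] w 87.9 t 3.6833
[512.7 -93.7 484.8]
dial_grip 0.95 [337.  187.1] [ 575.2 -168.4   92. ]
dial_pointer 0.68 [330.2 157.7] [ 553.7 -142.    72. ]
set_mark 0.71 [357.4 167.5] [ 590.2 -138.3   72. ]
controller 0.7 [330.4 174. ] [ 571.9 -172.2    0. ]
amber_jar 0.58 [409.8 212.2] [ 708.7 -172.9    0. ]
amber_bottle 0.8 [365.2 253.6] [ 679.2 -264.     0. ]
```

View pics/w1.png

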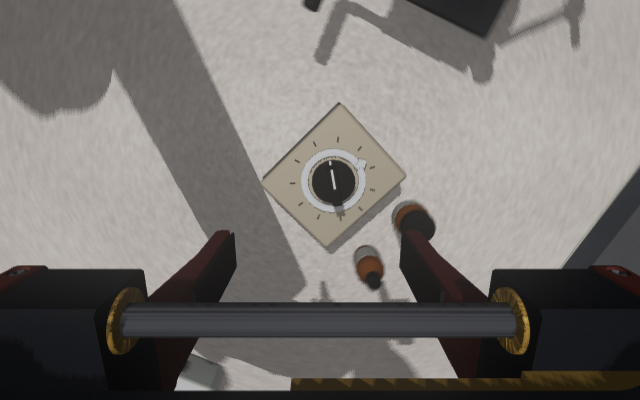

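Run:
```python
import cv2
a=cv2.imread('pics/w1.png')[140:225,290:390]; cv2.imwrite('pics/w1c.png',cv2.resize(a,None,fx=7,fy=7,interpolation=cv2.INTER_CUBIC))
```

```text
(no output)
```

View pics/w1c.png

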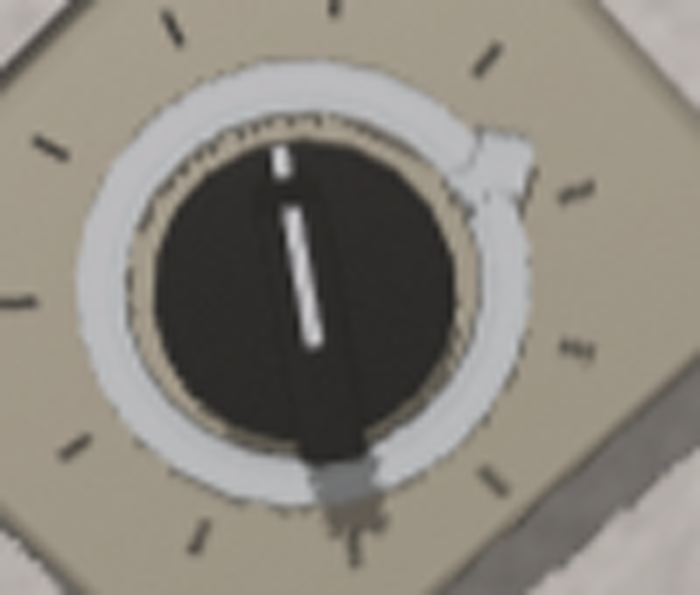

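Run:
```python
from h import *
np.set_printoptions(precision=1,suppress=True)
m=camera_model('wrist'); c=atz(m,(333,180.2),64)
a=atz(m,(334.8,189.2),104);b=atz(m,(331.3,169.5),104)
k=atz(m,(361,164.3),67)
ang=lambda v:np.degrees(np.arctan2(v[1],v[0]))
print(c,a,b,k,'line',ang(b-a),np.linalg.norm(b-a),'from c',ang(b-c),'mark',ang(k-c),np.linalg.norm((k-c)[:2]))
print('outer r',np.linalg.norm(atz(m,(365.4,180.2),64)-c), np.linalg.norm(atz(m,(333,212.4),64)-c))
go([*c[:2],240])
```

```text
[ 570.9 -167.5   64. ] [ 572.2 -169.3  104. ] [ 557.8 -149.9  104. ] [ 593.2 -132.7   67. ] line 126.7134210953108 24.089973451233323 from c 126.87265621628497 mark 57.339133337343625 41.278356478376075
outer r 42.17284503871565 44.007515088702455
 tcp [ 544.  -159.8  339.7] tool y [-0.  0. -1.] x heading deg 26.1 shift tool [ 20.8  99.7 -18.8] rows 2.5 q [-0.3  0.2  1.7  0.   1.2 -0.8] F [ 0.1 -0.1  0.5] w 87.7 t 4.0333
```

>>> arm_command(
  targets=[
    [0,0,0,-0.1],
    [0,0,0,-0.085],
    [8,30,-11,0],
    [9,30,-12,0],
    [0,35,0,0],
    [0,35,0,0],
    [0,35,0,0],
    [0,35,0,0],
    [0,20,0,0],
    [0,0,0,0],
    [0,0,0,0],
    [0,0,0,0],
  ],
  gripper=60,
)

```text
t: 5.03
ee_pos: [572.4, -168.4, 121.1]
orientation: [-1.513, -0.502, 0.5]
ft_force: [0.8, -0.0, 0.2]
width: 53.0
```

Run:
```python
from h import *
np.set_printoptions(precision=1,suppress=True)
go([571,-168,93])
m=camera_model('wrist'); im=get_image('wrist')
for n,z in dict(dial_grip=92,dial_pointer=72,set_mark=72).items():
    for r in tip_of('wrist',n)[:2]:
        print(n,round(r['conf'],2),np.array(r['at']),atz(m,r['at'],z))
cv2.imwrite('pics/w2.png',im)
```

```text
tcp [ 572.4 -168.4  121.1] tool y [ 0. -0. -1.] x heading deg 36.6 shift tool [-0.9 28.1  1.2] rows 0.7 q [-0.3  0.5  1.8  0.   0.8 -0.9] F [ 0.8 -0.   0.2] w 53.0 t 5.0333
dial_grip 0.86 [315.3 239.1] [ 571.4 -168.2   92. ]
dial_grip 0.35 [316.8 198.7] [ 557.9 -148.6   92. ]
dial_pointer 0.69 [312.2 173.3] [ 549.6 -142.1   72. ]
set_mark 0.71 [368.6 204. ] [ 588.7 -136.8   72. ]
```

View pics/w2.png

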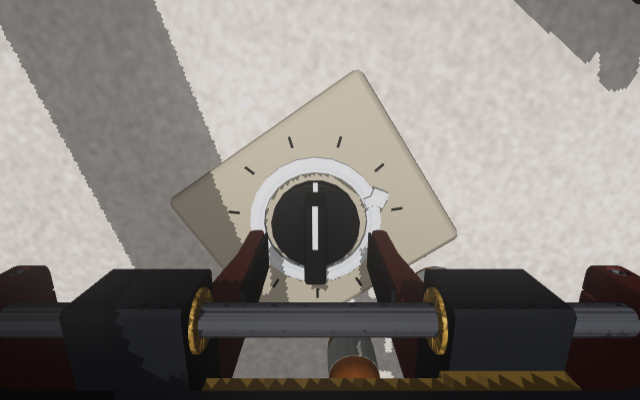

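>>> arm_command(
  targets=[
    [-1,14,1,0],
    [0,14,0,0],
    [0,0,0,0],
  ],
)

```text
t: 5.48
ee_pos: [569.1, -167.6, 90.8]
orientation: [-1.511, -0.499, 0.501]
ft_force: [-0.2, -0.2, -0.4]
width: 52.8
```

>>> arm_command(
  targets=[
    [0,0,0,0],
    [0,0,0,0],
    [0,0,0,0],
    [0,0,0,0],
    [0,0,0,0],
    [0,0,0,0],
    [0,0,0,0],
    [0,0,0,0],
  ],
  gripper=0,
)

```text
t: 6.15
ee_pos: [570.2, -167.9, 92.0]
orientation: [-1.513, -0.501, 0.5]
ft_force: [-0.4, 0.4, 2.4]
width: 11.9
```

>>> arm_command(
  targets=[
    [0,0,0,0.06],
    [0,0,0,0.1],
    [0,0,0,0.1],
    [0,0,0,0.1],
    [0,0,0,0.1],
    [0,0,0,0.1],
    [0,0,0,0.1],
    [0,0,0,0.1],
    [0,0,0,0.1],
    [0,0,0,0.1],
    [0,0,0,0.1],
    [0,0,0,0.1],
    [0,0,0,0.05],
    [0,0,0,0],
    [0,0,0,0],
    [0,0,0,0],
  ],
)

```text
t: 7.48
ee_pos: [570.9, -167.9, 92.0]
orientation: [-1.524, 0.445, -0.448]
ft_force: [3.7, 1.5, 0.2]
width: 11.6
```

Run:
```python
from h import *
np.set_printoptions(precision=1,suppress=True)
go([571,-168,93])
m=camera_model('wrist'); im=get_image('wrist')
for n,z in dict(dial_grip=92,dial_pointer=72,set_mark=72).items():
    for r in tip_of('wrist',n)[:2]:
        print(n,round(r['conf'],2),np.array(r['at']),atz(m,r['at'],z))
cv2.imwrite('pics/w3.png',im)
```

```text
tcp [ 570.9 -167.9   92. ] tool y [ 0. -0. -1.] x heading deg -32.6 shift tool [ 0.2 -1.  -0. ] rows 0.0 q [-0.3  0.6  1.8  0.   0.8  0.3] F [3.7 1.5 0.2] w 11.6 t 7.4833
dial_grip 0.69 [319.6 264.7] [ 572.1 -168.4   92. ]
dial_pointer 0.94 [318.8 184.7] [ 590.6 -138.8   72. ]
set_mark 0.88 [315.4 188.1] [ 588.2 -139.4   72. ]
```

View pics/w3.png

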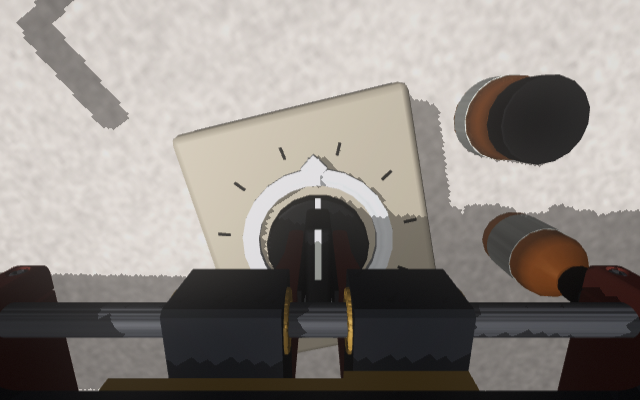

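>>> arm_command(
  targets=[
    [0,0,0,-0.03],
    [0,0,0,0],
    [0,0,0,0],
    [0,0,0,0],
    [0,0,0,0],
  ],
)

```text
t: 8.1
ee_pos: [570.8, -167.9, 92.0]
orientation: [-1.529, 0.422, -0.425]
ft_force: [5.3, 1.7, 0.2]
width: 11.6
```

>>> arm_command(
  targets=[
    [0,0,0,0],
    [0,0,0,0],
    [0,0,0,0],
    [0,0,0,0],
    [0,0,0,0],
    [0,0,0,0],
    [0,-20,0,0],
    [0,-40,0,0],
    [0,-40,0,0],
    [0,-40,0,0],
    [0,-10,0,0],
    [0,0,0,0],
    [0,0,0,0],
  ],
  gripper=50,
)

```text
t: 9.18
ee_pos: [569.7, -167.8, 241.5]
orientation: [-1.529, 0.424, -0.424]
ft_force: [-0.4, 0.3, -2.0]
width: 44.0
```

Run:
```python
from h import *
np.set_printoptions(precision=1,suppress=True)
go([455,36,240])
m=camera_model('wrist'); im=get_image('wrist')
for n,z in dict(dial_grip=92,dial_pointer=72,set_mark=72).items():
    for r in tip_of('wrist',n)[:1]:
        print(n,round(r['conf'],2),np.array(r['at']),atz(m,r['at'],z))
p=proj(m,[571,-168,72]).astype(int); print(p)
a=im[max(p[1]-60,0):p[1]+50,p[0]-75:p[0]+75]
cv2.imwrite('pics/w4.png',cv2.resize(a,None,fx=5,fy=5,interpolation=cv2.INTER_CUBIC))
```

```text
tcp [ 569.7 -167.8  241.5] tool y [ 0. -0. -1.] x heading deg -31.0 shift tool [-203.3    1.4  115.7] rows 5.6 q [-0.3  0.4  1.7 -0.   1.1  0.2] F [-0.4  0.3 -2. ] w 44.0 t 9.1833
dial_grip 0.75 [321.3 188. ] [ 574.1 -168.1   92. ]
dial_pointer 0.95 [317.5 151.4] [ 587.  -139.8   72. ]
set_mark 0.62 [318.4 149.2] [ 588.8 -138.4   72. ]
[318 184]
```

View pics/w4.png

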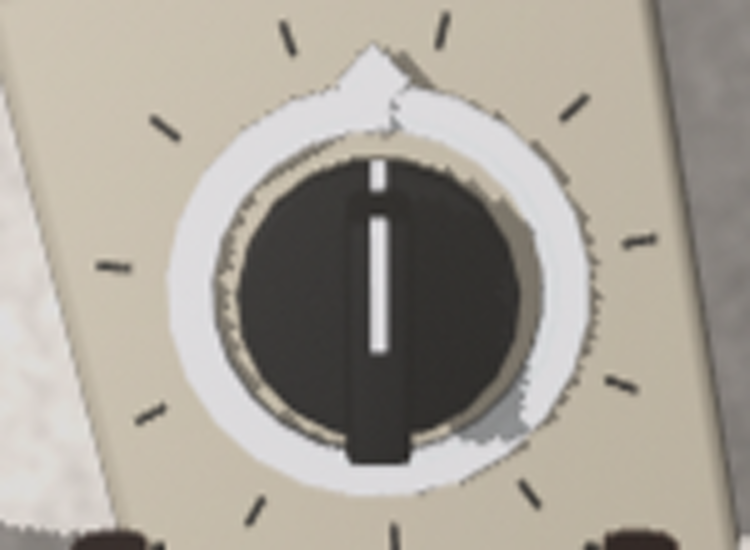

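The pointer line (x≈378 in the crop) aims at the mark's tip (x≈375), so the dial is set. Next is the lever.

>>> arm_command(
  targets=[
    [0,0,0,-0.105],
    [0,0,0,-0.105],
    [0,0,0,-0.1],
    [0,0,0,-0.1],
    [0,0,0,-0.1],
    [0,0,0,-0.1],
    [-17,0,35,0],
    [-17,0,35,0],
    [-17,0,35,0],
    [-17,0,35,0],
    [-17,0,35,0],
    [-16,0,35,0],
    [0,0,0,0],
    [0,0,0,0],
    [0,0,0,0],
  ],
  gripper=70,
)

```text
t: 10.63
ee_pos: [454.9, 34.6, 241.1]
orientation: [-1.57, -0.054, 0.056]
ft_force: [0.5, -0.1, -0.8]
width: 61.1
```

Run:
```python
from h import *
np.set_printoptions(precision=1,suppress=True)
go([455,36,120])
m=camera_model('wrist'); im=get_image('wrist')
for n,z in dict(lever_grip=70,lever_pivot=70,rig=0).items():
    for r in tip_of('wrist',n)[:2]:
        print(n,round(r['conf'],2),np.array(r['at']),atz(m,r['at'],z))
for r in silhouettes('wrist','lever_grip')[:1]: print(r['conf'],r['at'],r['pixels'].sum())
cv2.imwrite('pics/w5.png',im)
```

```text
tcp [454.9  34.6 241.1] tool y [-0. -0. -1.] x heading deg 4.0 shift tool [  0.3 121.1   1.4] rows 2.9 q [ 0.1  0.2  2.  -0.   1.  -0. ] F [ 0.5 -0.1 -0.8] w 61.1 t 10.6333
lever_grip 0.84 [316.4 184.1] [454.1  34.9  70. ]
rig 0.62 [423.   38.6] [557.6 185.8   0. ]
0.61 [325.0, 153.3] 2831
```

View pics/w5.png

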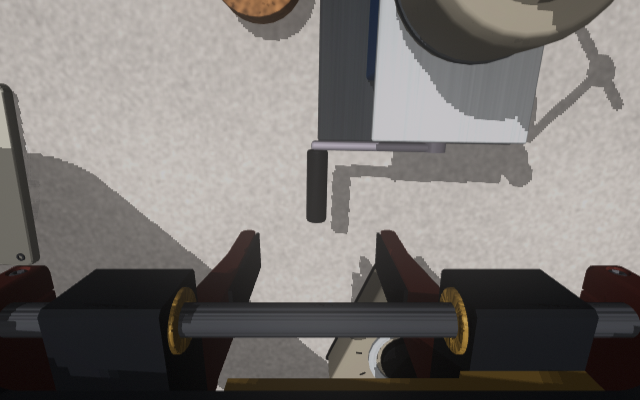

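>>> arm_command(
  targets=[
    [-1,35,0,0],
    [0,35,0,0],
    [0,35,0,0],
    [0,35,0,0],
    [0,25,0,0],
    [0,8,0,0],
    [0,0,0,0],
    [0,0,0,0],
  ],
)

```text
t: 11.55
ee_pos: [454.2, 34.3, 69.0]
orientation: [-1.57, -0.054, 0.054]
ft_force: [0.2, -0.1, 0.2]
width: 61.2
```

>>> arm_command(
  targets=[
    [0,0,0,0],
    [0,0,0,0],
    [0,0,0,0],
    [0,0,0,0],
    [0,0,0,0],
    [0,0,0,0],
    [0,0,0,0],
    [0,0,0,0],
    [0,0,0,0],
  ],
  gripper=0,
)

```text
t: 12.3
ee_pos: [453.6, 34.6, 68.7]
orientation: [-1.57, -0.054, 0.054]
ft_force: [-1.0, -0.3, 2.4]
width: 19.5
```

>>> arm_command(
  targets=[
    [0.9,-14.4,0,0],
    [2.8,-14.1,0,0],
    [4.6,-13.6,0,0],
    [6.4,-12.9,0,0],
    [8,-12,0,0],
    [9.5,-10.8,0,0],
    [0,0,0,0],
    [0,0,0,0],
  ],
)

```text
t: 12.97
ee_pos: [479.0, 35.9, 145.3]
orientation: [-1.571, -0.043, 0.066]
ft_force: [-19.4, -7.1, 12.4]
width: 19.1
```

Run:
```python
from h import *
np.set_printoptions(precision=1,suppress=True)
go([486,35,146])
m=camera_model('scene'); im=get_image('scene')
for n in('lever_grip',):
    for r in tip_of('scene',n)[:2]: print(n,round(r['conf'],2),np.array(r['at']))
for p in ([454,35,70],[479,36,147],[479,36,137],[486,36,148]): print(p,proj(m,p))
a=im[110:310,290:500]; cv2.imwrite('pics/s2.png',cv2.resize(a,None,fx=3,fy=3,interpolation=cv2.INTER_CUBIC))
w=get_image('wrist'); b=cv2.resize(w,None,fx=1,fy=1); cv2.imwrite('pics/w6.png',w)
A=cv2.resize(a,(420,400)); cv2.imwrite('pics/comb.png',np.hstack([A,w[:,130:510]]))
```

```text
tcp [479.   35.9 145.3] tool y [-0. -0. -1.] x heading deg 4.0 shift tool [ 6.9 -0.8 -1.4] rows 0.2 q [ 0.1  0.4  2.  -0.   0.8 -0. ] F [-19.4  -7.1  12.4] w 19.1 t 12.9667
lever_grip 0.69 [366.  168.9]
[454, 35, 70] [362.9 189.1]
[479, 36, 147] [363.3 168.1]
[479, 36, 137] [362.9 171.8]
[486, 36, 148] [362.5 169.4]
```

View pics/comb.png

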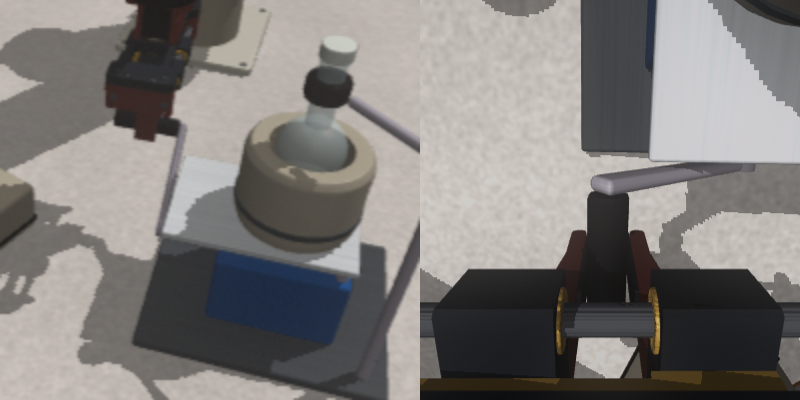

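>>> arm_command(
  targets=[
    [0,-4,0,0],
    [8,-9,0,0],
    [11,-8.5,0,0],
    [12,-7,0,0],
    [0,0,0,0],
    [0,0,0,0],
  ],
)

```text
t: 13.62
ee_pos: [514.6, 38.1, 175.4]
orientation: [-1.571, -0.05, 0.059]
ft_force: [-11.1, -5.4, 16.3]
width: 19.3
```

>>> arm_command(
  targets=[
    [8,-6,0,0],
    [10,-4,0,0],
    [10,-3,0,0],
    [10,-2,0,0],
    [9,0,0,0],
    [0,0,0,0],
    [0,0,0,0],
    [0,0,0,0],
  ],
)

```text
t: 14.28
ee_pos: [562.6, 41.4, 189.2]
orientation: [-1.571, -0.052, 0.057]
ft_force: [-2.3, -4.8, -0.5]
width: 19.8
```

Run:
```python
from h import *
np.set_printoptions(precision=1,suppress=True)
go([564,40,190])
m=camera_model('scene'); im=get_image('scene')
for r in tip_of('scene','lever_grip')[:2]: print(round(r['conf'],2),np.array(r['at']))
for p in ([564,43,180],[564,43,188],[550,43,180],[564,80,180],[564,72,70]): print(p,proj(m,p))
w=get_image('wrist');mw=camera_model('wrist')
for r in tip_of('wrist','lever_grip')[:2]: print(round(r['conf'],2),np.array(r['at']))
for p in ([564,43,180],[564,75,180],[564,75,70]): print(p,proj(mw,p))
a=im[110:310,290:500]
A=cv2.resize(a,(420,400),interpolation=cv2.INTER_CUBIC); cv2.imwrite('pics/comb2.png',np.hstack([A,w[:,130:510]]))
```

```text
tcp [562.6  41.4 189.2] tool y [-0. -0. -1.] x heading deg 4.0 shift tool [ 1.3 -0.8 -1.5] rows 0.1 q [ 0.1  0.4  1.8 -0.   0.9 -0. ] F [-2.3 -4.8 -0.5] w 19.8 t 14.2833
0.96 [358.4 176.5]
[564, 43, 180] [356.9 178.1]
[564, 43, 188] [357.2 174.8]
[550, 43, 180] [358.8 174.3]
[564, 80, 180] [375.1 182.2]
[564, 72, 70] [366.1 222.5]
0.76 [316.  262.7]
[564, 43, 180] [319.8 253.6]
[564, 75, 180] [324.5 192.8]
[564, 75, 70] [322.  158.3]
```

View pics/comb2.png

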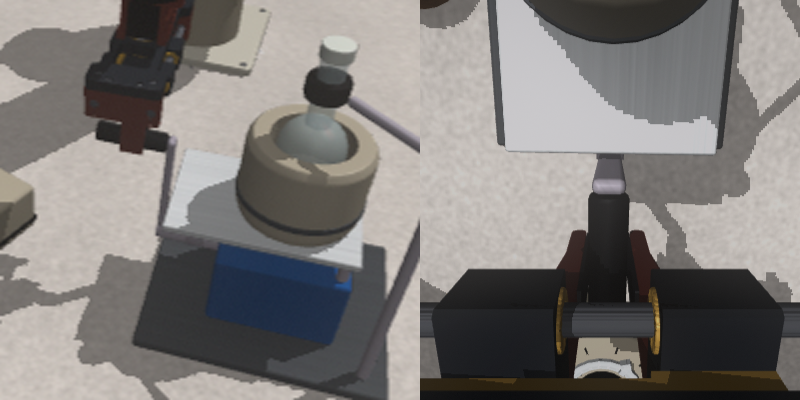

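>>> arm_command(
  targets=[
    [0,0,0,0],
    [0,0,0,0],
    [0,0,0,0],
    [0,0,0,0],
    [0,0,0,0],
    [0,0,0,0],
  ],
)

```text
t: 14.98
ee_pos: [562.5, 41.4, 189.2]
orientation: [-1.571, -0.052, 0.056]
ft_force: [-2.3, -4.5, -1.1]
width: 19.2
```

Run:
```python
from h import *
np.set_printoptions(precision=1,suppress=True)
go([564,40,190])
for c in('scene','top'):
    get_image(c); m=camera_model(c)
    for n in('dial_pointer','set_mark'):
        for r in tip_of(c,n)[:1]: print(c,n,round(r['conf'],2),atz(m,r['at'],72))
print(close_job())
```

```text
tcp [562.5  41.4 189.2] tool y [-0. -0. -1.] x heading deg 4.0 shift tool [ 1.4 -0.8 -1.5] rows 0.1 q [ 0.1  0.4  1.8 -0.   0.9 -0. ] F [-2.3 -4.5 -1.1] w 19.2 t 14.9833
scene dial_pointer 0.79 [ 591.1 -133.8   72. ]
scene set_mark 0.61 [ 583.7 -137.3   72. ]
top dial_pointer 0.9 [ 589.8 -127.5   72. ]
top set_mark 0.78 [ 586.2 -133.    72. ]
the job is handed in; nothing more can be done
None
```

I turned the dial about 67° clockwise to the raised mark, then swung the cam lever up and handed the job in at about 15 s, still holding it in the gripper.

- **Dial:** The close wrist picture taken after letting go shows the pointer line on the tip of the mark. The networks put pointer and mark about 2 mm apart there. The last check from the far cameras disagreed: scene put them about 8 mm apart and top about 6.6 mm. Those readings are coarse (their individual points scatter by several mm), and nothing touched the dial in between, so I trust the close picture.
- **Lever:** The wrist picture shows the lever arm straight up, within about 2 to 4°. Over the last 0.7 s the tool stayed still to 0.1 mm. The finger opening was 19 to 20 mm on the 20 mm bar, with about 5 N at the wrist.
- **Swing:** Halfway up, the wrist force rose to about 24 N, and the tool ended about 11 mm higher than the lever's nominal arc. The bar probably slid a little towards the fingertips, but the grip held.
- **Bystanders:** The arm stayed clear of the cork ring, bottle and jar. I did not measure their positions again at the end.

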